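# Tip the freezer box flat and push it against the bench stop

### The arm

A 6-joint arm with a two-finger parallel gripper is mounted at the origin on a cart in front of the work surface, level with it; the furniture and walls round the work are solid. World frame = base frame: x ahead of the robot, y to its left, z up, the work surface at z = 0. Lengths are in m, angles in degrees, forces in N, time in s.
With the tool pointing down it reaches from about 0.4 to 0.825 m from the base axis. Payload 7 kg.
Tool frame: the origin (TCP) lies midway between the tips of the shut fingers; the grasp point (between the pads) lies 19 mm behind it (ctrl.hold_point_z is the distance from the TCP to the grasp point, in m); z points along the fingers, y is the line along which they close (so a half turn about z gives the same grasp; the last joint's range is limited). The gripper opens to 88 mm and grips with 3 to 60 N. Pads are 19 mm wide; open, the fingers measure 130 mm over their backs; the gripper's body (78 mm by 193 mm) begins 47 mm behind the grasp point.
Start: joints at [-55.972, 20.546, 0.682, 0, -70.136, -16.507], TCP at [0.203, -0.644, 0.227] pointing down, gripper open.
Joint ranges: [-176.03, 176.03], [-82.01, 121.73], [-58.28, 71.71], [-173.87, 95.51], [-174.79, -0.11], [-173.66, 173.66]. Speed limits (degrees/s): [136.94, 136.94, 172.46, 180, 180, 180].

### API

Orientations are given as [roll, pitch, yaw] about the fixed x, y, z axes, in that order (R = Rz(yaw) Ry(pitch) Rx(roll)).
In Python, from plant import ctrl gives the robot as it stands.
- The arm moves only by the tool apply_moves, never from a script. Its argument "deltas" is a list of rows, each an object with "fingers": the finger opening in mm, from 0 to 87.6; "delta_pos": the shift along the tool's x, y, z in mm, a list of three; "angular": the turn, a rotation vector about the tool's x, y, z in degrees, a list of three. A call has 1 to 10 rows; each row is the pose to reach, as a shift and turn from the pose commanded when the call began, along the tool's axes at that moment; what a row does not reach only later rows make up. A row lasts 1/10 s, in which the tool goes at most 50 mm and 8.59 degrees, less where a joint would pass 70% of its speed; a pose out of reach is approached as far as the arm can. A call with a gripper value outside its range is refused whole. The fingers move at their own pace and stop on an object; the grip force is fixed at half the most. Time passes only in rows, so rows that repeat a pose let the fingers close. It gives the time, the measured TCP pose, the force, the opening and the grip force at its end, in the units of the state.
- ctrl.get_obs(): the state, without advancing time (a new reading comes with each control period).
- ctrl.snapshot(name): name is "scene" or "top" or "wrist"; returns the picture (400x640x3 uint8, red, green, blue); there is no depth.
- ctrl.camera_params(name): a dict with "fx", "fy", "cx", "cy" (pixels), "dist_coeffs" ([k1, k2, p1, p2, k3] as OpenCV has them; the pictures are not rectified), "cam_to_world" (4x4, takes a point from camera to world coordinates); the wrist camera has in their place "mount" (4x4, takes a point from camera to tool coordinates, whose origin is the TCP and whose axes are the flange's). Camera axes: x right, y up, looking along -z (the intrinsics and any distortion apply to the point x, -y, -z); pixel columns grow to the right and rows downward; lengths in m; the calibration is good to about 2 mm. A picture is of the moment at which its call begins: read the wrist's pose just before it. camera_params takes no time and is no camera call.
- ctrl.close_job(): hands the job in; it is judged then, once.
The state is a dict: "clock": time; "joint_pos": joint angles; "qvel": joint speeds; "tau": joint torques, N m; "tool_pos": TCP position; "orientation": TCP orientation; "force": force on the tool from outside, world axes, zero at the start; "moment": the same for the moment, N m; "opening": finger opening in m; "gripper_force": force on a finger pad.
Only numpy, scipy, OpenCV 4.12 (cv2) and the standard library are available. Lean on these libraries where they do the work, as an engineer would, in place of code of your own. Each camera call takes 0.05 s, during which the arm holds its last target. There are 200 camera calls.

### The job

The card freezer box is standing on its side. Tip it over with a push where it stands, so that it lies flat with its lid upward, then push it gently along the bench until one whole side is flush against the upright face of the metal stop rail, with no part of that side overhanging the rail's ends. Only push it, never grip or lift it, and leave the bottles and the black case where they stand.

Things in the scene. Friction and masses are not known exactly. Their poses are not given: they have to be found in the camera images.
- freezer_box: pale card freezer box, 134x134 mm, 49 mm thick, about 0.25 kg, loose; lid fixed on. Origin: centre of the underside (square face opposite the lid); z axis out through the lid, x and y along the square sides. Starts standing on a side, x up, 134 mm high, lid (z) toward the robot, underside toward the rail. Pushed on the lid face near the top, it falls past about 20 degrees, lid up, short of the rail
- freezer_box_center (a point): the centre of the freezer box, half-way through its thickness (24.5 mm from the underside); same axes as the box. At the start it is about 205 to 240 mm short of the rail's front face
- stop_rail: aluminium angle, 300 mm long, fixed to the bench. Origin: on the bench at the foot of its upright front face, mid-length; x axis level, square to that face, pointing into the rail and away from the robot; y along the rail, z up. The upright is 30 mm high, 5 mm thick; a low foot with screws extends 45 mm behind it. A box lying flush has its centre at x = -67 mm in this frame
- dye_bottle: small brown bottle with a white cap, 30 mm across, 66 mm high, standing loose in front of the rail's left end (+y of the rail); origin under its base
- objective_case: black round screw case, 35 mm across, 60 mm high, standing loose in front of the rail's right end (-y of the rail); origin under its base
- reagent_bottle: white bottle with a blue cap, 56 mm across, 99 mm high, standing loose on the left of the bench; origin under its base

How it is judged:
By the outcome, as a careful person would: the job done as asked, in the order asked, and still so for the second after the job is handed in, with the robot touching nothing.
It also fails if it takes over 40 s, if anything falls off the work surface, if the arm or the gripper's body presses on something with over 40 N, if the wrist force passes 120 N, or if a joint passes its speed limit or range.

## Working session

There is one attempt and no reset: what is moved stays moved. The work goes in short steps, Python scripts to look and compute and a tool call to move; the robot and the scene stay as the last step left them, time stands still between calls to the robot, and variables do not carry over. Pictures are saved under pics/ and viewed, at most 10 in all, crops included, and the job is handed in when it is done.

Besides the shell and the picture viewer there is one more tool, called after ">>>" as name([rows], argument=value, ...), one row to a line, values as JSON. apply_moves: Moves the arm, as the interface text tells. Its arguments: {"type":"object","properties":{"deltas":{"type":"array"}},"required":["deltas"]}

```bash
mkdir -p pics; python3 - <<'E'
from plant import ctrl
import cv2,numpy as np
print(ctrl.get_obs())
for n in("scene","top"):
    p=ctrl.camera_params(n);print(n,{k:np.round(v,4).tolist() for k,v in p.items()})
    cv2.imwrite(f"pics/{n}0.png",ctrl.snapshot(n)[:,:,::-1])
E
```

```text
{'clock': 0.0, 'joint_pos': array([-5.59715911e+01,  2.05924164e+01,  6.35827765e-01, -2.24867995e-02,
       -7.01345272e+01, -1.65087433e+01]), 'qvel': array([-0.16098092, -0.0156349 ,  0.04047676,  0.04312944,  0.01040153,
       -0.08437123]), 'tau': array([-4.32962734e-04, -5.82717025e+01,  2.93055689e+01,  6.99732721e+00,
        6.94759452e-03, -1.13790884e-04]), 'tool_pos': array([ 0.20307098, -0.64323639,  0.22561976]), 'orientation': array([ 1.79906633e+02, -5.62684928e-03, -1.62487988e+02]), 'force': array([-0.11120298,  0.15985911, -0.26986515]), 'moment': array([-0.0107271 ,  0.00659259, -0.04964814]), 'gripper_force': 0.0, 'opening': 0.08725847508531856}
scene {'fx': 413.0395, 'fy': 413.0395, 'cx': 319.1033, 'cy': 194.8542, 'dist_coeffs': [-0.07, 0.0, 0.0, 0.0, 0.0], 'cam_to_world': [[-0.8767, 0.282, -0.3898, 0.2851], [-0.4808, -0.5423, 0.689, 0.8759], [-0.0171, 0.7914, 0.611, 0.605], [0.0, 0.0, 0.0, 1.0]]}
top {'fx': 432.2139, 'fy': 432.2139, 'cx': 316.2742, 'cy': 207.1945, 'dist_coeffs': [-0.0422, 0.0, 0.0, 0.0, 0.0], 'cam_to_world': [[0.1387, 0.9611, -0.239, 0.4052], [-0.9903, 0.1347, -0.0332, 0.2639], [0.0003, 0.2413, 0.9704, 0.9331], [0.0, 0.0, 0.0, 1.0]]}
```

View pics/scene0.png

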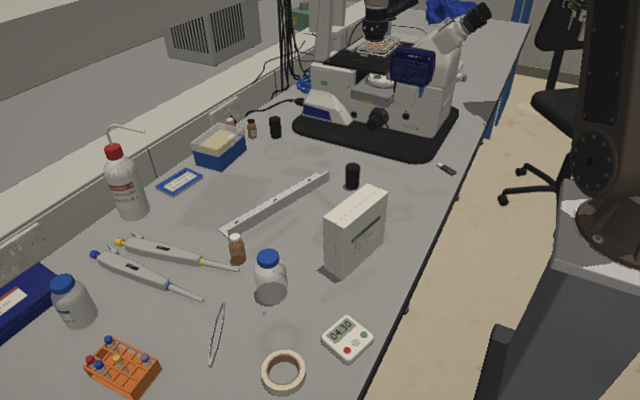

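View pics/top0.png

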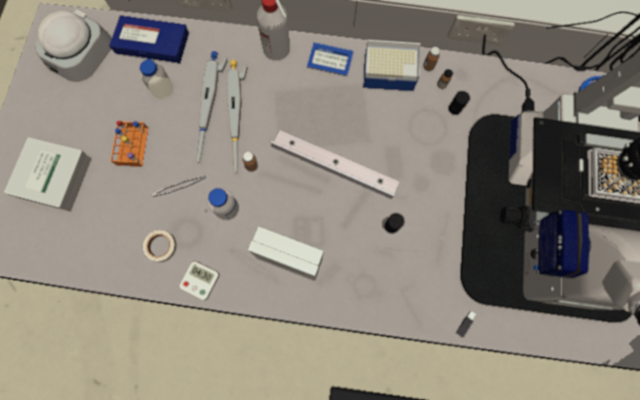

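The box stands at about (287,252) in top and (355,230) in scene. The rail runs from (278,137) to (396,190) in top, with the brown bottle at (250,160), the case at (394,223) and the reagent bottle at (221,203). I'll take enlarged crops for exact corners.

```bash
python3 - <<'E'
import cv2
a=cv2.imread("pics/top0.png")[120:290,200:420];cv2.imwrite("pics/topc.png",cv2.resize(a,None,fx=3.5,fy=3.5,interpolation=cv2.INTER_CUBIC))
a=cv2.imread("pics/scene0.png")[155:305,205:405];cv2.imwrite("pics/scenec.png",cv2.resize(a,None,fx=4,fy=4,interpolation=cv2.INTER_CUBIC))
E
```

```text
(no output)
```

View pics/topc.png

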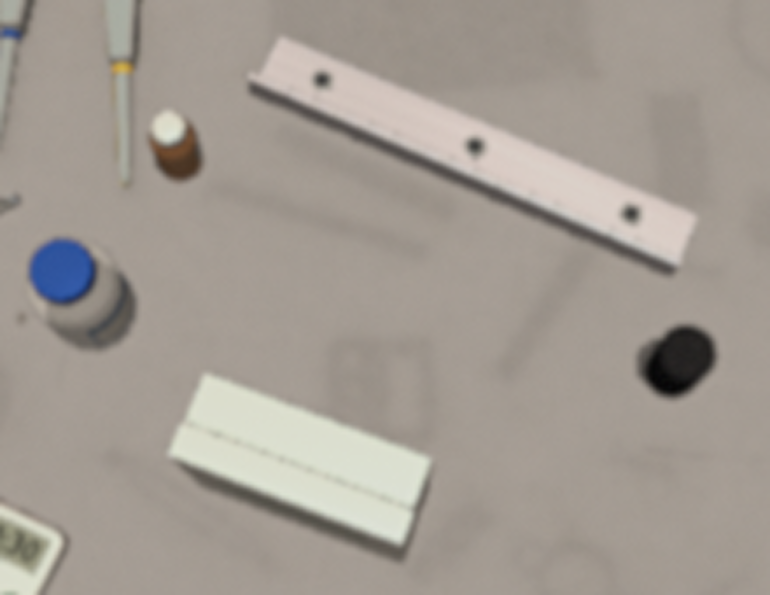

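View pics/scenec.png

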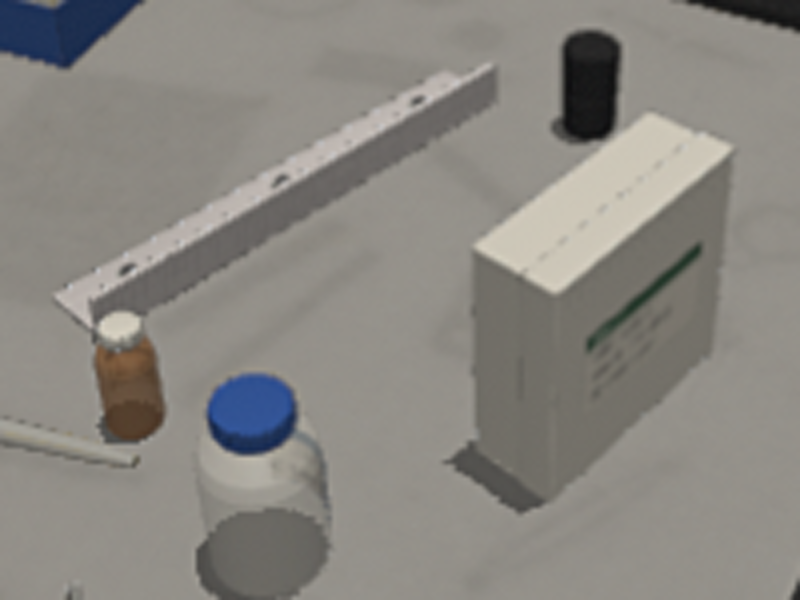

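Corners are clear in both crops. Next I triangulate box top corners, rail top edge ends and the cap centres from the two views.

```bash
cat > h.py <<'E'
from plant import ctrl
import cv2,numpy as np
def ray(n,u,v):
    p=ctrl.camera_params(n);K=np.array([[p["fx"],0,p["cx"]],[0,p["fy"],p["cy"]],[0,0,1]])
    q=cv2.undistortPoints(np.array([[[u,v]]],float),K,np.array(p["dist_coeffs"]))[0,0]
    T=np.array(p["cam_to_world"]);return T[:3,3],T[:3,:3]@[q[0],-q[1],-1]
def onz(n,u,v,z):
    o,d=ray(n,u,v);return o+d*(z-o[2])/d[2]
def tri(a,b):
    o1,d1=ray("top",*a);o2,d2=ray("scene",*b)
    s=np.linalg.lstsq(np.c_[d1,-d2],o2-o1,rcond=None)[0]
    p,q=o1+d1*s[0],o2+d2*s[1];return (p+q)/2,np.linalg.norm(p-q)
T=lambda u,v:((u+.5)/3.5-.5+200,(v+.5)/3.5-.5+120)
S=lambda u,v:((u+.5)/4-.5+205,(v+.5)/4-.5+155)
E
python3 - <<'E'
from h import *
np.set_printoptions(precision=4,suppress=True)
P=dict(bl=((205,374),(475,248),.134),fl=((168,455),(553,292),.134),fr=((406,545),(733,149),.134),br=((431,458),(655,113),.134),
 rl=((250,77),(92,302),.03),rr=((676,264),(497,66),.03),dye=((168,127),(120,325),.066),case=((687,353),(591,45),.06),reag=((63,270),(252,395),.099))
Q={}
for k,(a,b,z) in P.items():
    p,e=tri(T(*a),S(*b));print(k,p,"gap",round(e,4),"top@z",onz("top",*T(*a),z)[:2],"scene@z",onz("scene",*S(*b),z)[:2]);Q[k]=p
print("boxfoot",onz("scene",*S(550,500),0), "railfoot r",onz("scene",*S(497,100),0))
c=sum(Q[k] for k in("bl","fl","fr","br"))/4
yv=Q["bl"]+Q["fl"]-Q["fr"]-Q["br"];print("c",c,"box width",np.linalg.norm(yv)/2,"yaw x-normal",np.degrees(np.arctan2(-yv[0],yv[1])))
r=Q["rl"]-Q["rr"];m=(Q["rl"]+Q["rr"])/2;a=np.arctan2(-r[0],r[1]);print("rail",np.linalg.norm(r),m,np.degrees(a))
R=np.array([[np.cos(a),np.sin(a)],[-np.sin(a),np.cos(a)]])
for k in("dye","case","reag"):print(k,"in rail",R@(Q[k]-m)[:2])
print("box in rail",R@(c-m)[:2])
E
```

```text
bl [0.5498 0.3946 0.1327] gap 0.0002 top@z [0.5497 0.3944] scene@z [0.549  0.3959]
fl [0.5046 0.4066 0.135 ] gap 0.0023 top@z [0.5036 0.4064] scene@z [0.5063 0.4057]
fr [0.4752 0.2746 0.1322] gap 0.0016 top@z [0.4742 0.2744] scene@z [0.4753 0.2771]
br [0.5205 0.2674 0.1338] gap 0.0023 top@z [0.5216 0.2677] scene@z [0.5192 0.2675]
rl [0.7652 0.4168 0.0264] gap 0.0005 top@z [0.7635 0.416 ] scene@z [0.7625 0.4197]
rr [0.6766 0.1339 0.031 ] gap 0.0014 top@z [0.6776 0.1339] scene@z [0.6765 0.1326]
dye [0.7105 0.4544 0.0655] gap 0.0005 top@z [0.7101 0.4541] scene@z [0.7104 0.4548]
case [0.6157 0.1268 0.0604] gap 0.0015 top@z [0.6151 0.1265] scene@z [0.6168 0.1263]
reag [0.6046 0.4908 0.1018] gap 0.0016 top@z [0.6045 0.4912] scene@z [0.6073 0.4887]
boxfoot [0.5058 0.4041 0.    ] railfoot r [0.6794 0.1273 0.    ]
c [0.5125 0.3358 0.1334] box width 0.13287720962882008 yaw x-normal -12.784148058644297
rail 0.2964594895012379 [0.7209 0.2753 0.0287] -17.400950005889584
dye in rail [-0.0635  0.1677]
case in rail [-0.0559 -0.1732]
reag in rail [-0.1754  0.1708]
box in rail [-0.2169 -0.0046]
```

The box leans neither way and measurements agree to ~2 mm (heights 133 mm, 29 mm, caps right). The box yaw is -12.8° and the rail yaw -17.4°, with the box 217 mm short of the rail. The microscope stands between the arm and the box, so I need its outline before the transit.

```bash
python3 - <<'E'
from h import *
np.set_printoptions(precision=3,suppress=True)
print("base z0 top",[onz("top",u,v,0.02)[:2] for u,v in((468,130),(465,290),(490,303),(635,318),(0,277),(640,370))])
print("scope body blue cam front-bottom",[onz("top",u,v,z)[:2] for u,v in((585,290),(540,290)) for z in(.1,.2,.3)])
for u,v in((480,10),(495,30),(455,135),(405,160),(440,85)):print((u,v),[onz("scene",u,v,z)[:2] for z in(0.02,.2,.3,.4)])
print(tri((540,213),(393,47)),tri((587,212),(433,52)), tri((590,290),(440,90)))
cv2.imwrite("pics/wrist0.png",ctrl.snapshot("wrist")[:,:,::-1])
E
```

```text
base z0 top [array([ 0.859, -0.024]), array([ 0.497, -0.038]), array([ 0.477, -0.092]), array([ 0.486, -0.401]), array([0.383, 0.945]), array([ 0.382, -0.41 ])]
scope body blue cam front-bottom [array([ 0.519, -0.244]), array([ 0.506, -0.183]), array([ 0.492, -0.122]), array([ 0.508, -0.156]), array([ 0.495, -0.106]), array([ 0.483, -0.055])]
(480, 10) [array([ 0.673, -1.725]), array([ 0.554, -0.925]), array([ 0.488, -0.48 ]), array([ 0.421, -0.036])]
(495, 30) [array([ 0.528, -1.351]), array([ 0.453, -0.666]), array([ 0.412, -0.285]), array([0.37 , 0.095])]
(455, 135) [array([ 0.448, -0.208]), array([0.398, 0.126]), array([0.37 , 0.311]), array([0.342, 0.496])]
(405, 160) [array([ 0.532, -0.017]), array([0.456, 0.258]), array([0.414, 0.411]), array([0.371, 0.563])]
(440, 85) [array([ 0.584, -0.542]), array([ 0.492, -0.106]), array([0.441, 0.137]), array([0.39 , 0.379])]
(array([ 0.604, -0.058,  0.291]), np.float64(0.002563654381011261)) (array([ 0.575, -0.145,  0.272]), np.float64(0.08860415359923023)) (array([ 0.516, -0.234,  0.133]), np.float64(0.0008654272870149905))
```

View pics/wrist0.png

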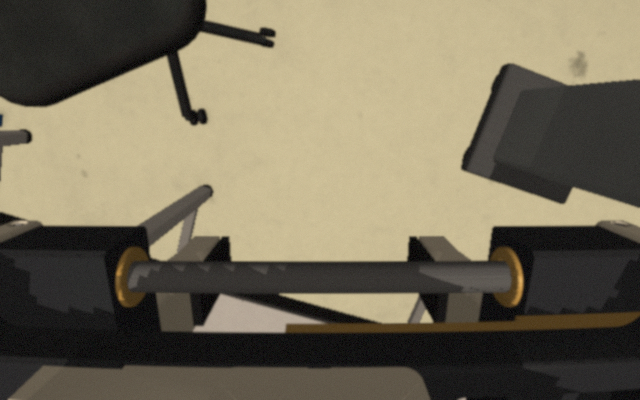

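The wrist view shows only the gripper over the floor gap (fingers at row 280), so it has room to turn here. Microscope eyepieces lie at x > 0.40, y < -0.2. I'll pass close to the base with tool x radial. Here is a helper that prints rows.

```bash
cat >> h.py <<'E'
from scipy.spatial.transform import Rotation as Ro
def plan(p0,yaw0,way,step=48,ang=8.5):
    """p0 in m, yaw0 deg commanded now; way: (x,y,z,yaw). tool down. prints rows in calls of 10"""
    pts=[];p=np.r_[p0,yaw0]
    for w in way:
        w=np.array(w,float);n=int(np.ceil(max(np.linalg.norm(w[:3]-p[:3])*1000/step,abs(w[3]-p[3])/ang,1)))
        pts+=[p+(w-p)*(i+1)/n for i in range(n)];p=w
    ref=np.r_[p0,yaw0]
    for i in range(0,len(pts),10):
        print("call")
        R=Ro.from_euler('xyz',[180,0,ref[3]],degrees=True)
        for q in pts[i:i+10]:
            print(np.round(R.inv().apply(q[:3]-ref[:3])*1000).astype(int).tolist(),[0,0,round(-(q[3]-ref[3]),1)])
        ref=pts[min(i+9,len(pts)-1)]
E
python3 - <<'E'
from h import *
print(np.round(ctrl.camera_params("wrist")["mount"],3).tolist())
plan([.203,-.644,.227],-162.5,[(.2,-.42,.23,-77.5),(.23,-.335,.23,-10),(.29,-.26,.23,-5),(.33,-.2,.23,0),(.375,-.1,.23,0),(.40,0,.23,0),(.41,.15,.23,-6),(.415,.36,.23,-12.8)])
E
```

```text
[[0.001, 0.967, 0.253, 0.068], [1.0, -0.0, -0.0, -0.001], [-0.0, 0.253, -0.967, -0.158], [0.0, 0.0, 0.0, 1.0]]
call
[-6, 21, 0] [0, 0, np.float64(-8.5)]
[-13, 43, -1] [0, 0, np.float64(-17.0)]
[-19, 64, -1] [0, 0, np.float64(-25.5)]
[-26, 86, -1] [0, 0, np.float64(-34.0)]
[-32, 107, -1] [0, 0, np.float64(-42.5)]
[-39, 129, -2] [0, 0, np.float64(-51.0)]
[-45, 150, -2] [0, 0, np.float64(-59.5)]
[-52, 172, -2] [0, 0, np.float64(-68.0)]
[-58, 193, -3] [0, 0, np.float64(-76.5)]
[-64, 215, -3] [0, 0, np.float64(-85.0)]
call
[-10, -6, 0] [0, 0, np.float64(-8.4)]
[-19, -12, 0] [0, 0, np.float64(-16.9)]
[-29, -18, 0] [0, 0, np.float64(-25.3)]
[-38, -24, 0] [0, 0, np.float64(-33.8)]
[-48, -30, 0] [0, 0, np.float64(-42.2)]
[-57, -36, 0] [0, 0, np.float64(-50.6)]
[-67, -42, 0] [0, 0, np.float64(-59.1)]
[-76, -48, 0] [0, 0, np.float64(-67.5)]
[-97, -73, 0] [0, 0, np.float64(-69.2)]
[-117, -98, 0] [0, 0, np.float64(-70.8)]
call
[17, -27, 0] [0, 0, np.float64(-1.7)]
[33, -59, 0] [0, 0, np.float64(-4.2)]
[50, -91, 0] [0, 0, np.float64(-6.7)]
[61, -126, 0] [0, 0, np.float64(-6.7)]
[72, -161, 0] [0, 0, np.float64(-6.7)]
[83, -196, 0] [0, 0, np.float64(-6.7)]
[87, -230, 0] [0, 0, np.float64(-6.7)]
[92, -264, 0] [0, 0, np.float64(-6.7)]
[96, -298, 0] [0, 0, np.float64(-6.7)]
[94, -336, 0] [0, 0, np.float64(-5.2)]
call
[2, -38, 0] [0, 0, np.float64(1.5)]
[3, -75, 0] [0, 0, np.float64(3.0)]
[5, -113, 0] [0, 0, np.float64(4.5)]
[4, -155, 0] [0, 0, np.float64(5.9)]
[4, -197, 0] [0, 0, np.float64(7.2)]
[4, -239, 0] [0, 0, np.float64(8.6)]
[4, -281, 0] [0, 0, np.float64(9.9)]
[4, -323, 0] [0, 0, np.float64(11.3)]
```

The wrist camera sticks out on tool +x, so it's better to cross with tool x pointing back at the base (yaw near 180). That also needs far less turning.

```bash
python3 - <<'E'
from h import *
plan([.203,-.644,.227],-162.5,[(.22,-.345,.23,-180),(.285,-.265,.23,-180),(.335,-.2,.23,-180),(.375,-.1,.23,-180),(.40,0,.23,-180),(.41,.15,.23,-186),(.415,.352,.23,-192.8)])
E
```

```text
call
[-15, 40, 0] [0, 0, np.float64(2.5)]
[-30, 80, -1] [0, 0, np.float64(5.0)]
[-45, 120, -1] [0, 0, np.float64(7.5)]
[-61, 160, -2] [0, 0, np.float64(10.0)]
[-76, 200, -2] [0, 0, np.float64(12.5)]
[-91, 240, -3] [0, 0, np.float64(15.0)]
[-106, 280, -3] [0, 0, np.float64(17.5)]
[-135, 299, -3] [0, 0, np.float64(17.5)]
[-163, 318, -3] [0, 0, np.float64(17.5)]
[-192, 337, -3] [0, 0, np.float64(17.5)]
call
[-25, 32, 0] [0, 0, np.float64(-0.0)]
[-50, 65, 0] [0, 0, np.float64(-0.0)]
[-63, 98, 0] [0, 0, np.float64(-0.0)]
[-77, 132, 0] [0, 0, np.float64(-0.0)]
[-90, 165, 0] [0, 0, np.float64(-0.0)]
[-98, 198, 0] [0, 0, np.float64(-0.0)]
[-107, 232, 0] [0, 0, np.float64(-0.0)]
[-115, 265, 0] [0, 0, np.float64(-0.0)]
[-118, 302, 0] [0, 0, np.float64(1.5)]
[-120, 340, 0] [0, 0, np.float64(3.0)]
call
[-1, 38, 0] [0, 0, np.float64(1.5)]
[-1, 75, 0] [0, 0, np.float64(3.0)]
[0, 116, 0] [0, 0, np.float64(4.4)]
[1, 156, 0] [0, 0, np.float64(5.7)]
[2, 196, 0] [0, 0, np.float64(7.1)]
[3, 237, 0] [0, 0, np.float64(8.4)]
[5, 277, 0] [0, 0, np.float64(9.8)]
```

>>> apply_moves([
  {"fingers":60,"delta_pos":[-15,40,0],"angular":[0,0,2.5]},
  {"fingers":60,"delta_pos":[-30,80,-1],"angular":[0,0,5]},
  {"fingers":60,"delta_pos":[-45,120,-1],"angular":[0,0,7.5]},
  {"fingers":60,"delta_pos":[-61,160,-2],"angular":[0,0,10]},
  {"fingers":60,"delta_pos":[-76,200,-2],"angular":[0,0,12.5]},
  {"fingers":60,"delta_pos":[-91,240,-3],"angular":[0,0,15]},
  {"fingers":60,"delta_pos":[-106,280,-3],"angular":[0,0,17.5]},
  {"fingers":60,"delta_pos":[-135,299,-3],"angular":[0,0,17.5]},
  {"fingers":60,"delta_pos":[-163,318,-3],"angular":[0,0,17.5]},
  {"fingers":60,"delta_pos":[-192,337,-3],"angular":[0,0,17.5]},
])

```text
clock: 1.15
tool_pos: [0.2851, -0.2632, 0.2299]
orientation: [-180.0, 0.1, -180.0]
force: [0.6, -1.1, -0.6]
opening: 0.0596
gripper_force: 0.0
```

```bash
python3 -c "
from plant import ctrl
print(ctrl.get_obs())"
```

```text
{'clock': 1.15, 'joint_pos': array([-1.30981732e+01, -8.38450445e+00, -3.20453648e+01, -3.34698275e-03,
       -6.62710904e+01, -7.68866030e+01]), 'qvel': array([ 53.57916251,  -3.3789747 ,  -2.89341759,   0.22560139,
        -0.7543022 , -53.27745393]), 'tau': array([ -6.20974526, -17.37093508,  27.87818849,   6.62391946,
        -0.20115978,   1.54230952]), 'tool_pos': array([ 0.28511232, -0.26324069,  0.22986602]), 'orientation': array([-1.79987547e+02,  6.69702667e-02, -1.79986114e+02]), 'force': array([ 0.60198735, -1.14108208, -0.61557025]), 'moment': array([-0.04732748, -0.09577507,  0.00224164]), 'gripper_force': 0.0, 'opening': 0.0596404050225941}
```

The joint model holds (yaw = q1 + q6 − 90, 0.19 m side offset), so the q6 range suffices.

>>> apply_moves([
  {"fingers":60,"delta_pos":[-25,32,0],"angular":[0,0,0]},
  {"fingers":60,"delta_pos":[-50,65,0],"angular":[0,0,0]},
  {"fingers":60,"delta_pos":[-63,98,0],"angular":[0,0,0]},
  {"fingers":60,"delta_pos":[-77,132,0],"angular":[0,0,0]},
  {"fingers":60,"delta_pos":[-90,165,0],"angular":[0,0,0]},
  {"fingers":60,"delta_pos":[-98,198,0],"angular":[0,0,0]},
  {"fingers":60,"delta_pos":[-107,232,0],"angular":[0,0,0]},
  {"fingers":60,"delta_pos":[-115,265,0],"angular":[0,0,0]},
  {"fingers":60,"delta_pos":[-118,302,0],"angular":[0,0,1.5]},
  {"fingers":60,"delta_pos":[-120,340,0],"angular":[0,0,3]},
])

```text
clock: 2.15
tool_pos: [0.4045, 0.077, 0.2296]
orientation: [180.0, 0.0, 177.0]
force: [1.9, -0.3, 0.7]
opening: 0.06
gripper_force: 0.0
```

>>> apply_moves([
  {"fingers":60,"delta_pos":[-1,38,0],"angular":[0,0,1.5]},
  {"fingers":60,"delta_pos":[-1,75,0],"angular":[0,0,3]},
  {"fingers":60,"delta_pos":[0,116,0],"angular":[0,0,4.4]},
  {"fingers":60,"delta_pos":[1,156,0],"angular":[0,0,5.7]},
  {"fingers":60,"delta_pos":[2,196,0],"angular":[0,0,7.1]},
  {"fingers":60,"delta_pos":[3,237,0],"angular":[0,0,8.4]},
  {"fingers":60,"delta_pos":[5,277,0],"angular":[0,0,9.8]},
  {"fingers":60,"delta_pos":[5,277,0],"angular":[0,0,9.8]},
])

```text
clock: 2.95
tool_pos: [0.414, 0.3563, 0.2286]
orientation: [-180.0, -0.0, 167.3]
force: [-1.2, 0.0, -0.2]
opening: 0.0598
gripper_force: 0.0
```

```bash
python3 -c "
from plant import ctrl
print(ctrl.get_obs()['joint_pos'])"
```

```text
[ 6.12729018e+01  8.37162293e+00 -1.54687277e+01  8.20553925e-03
 -6.61953797e+01 -1.63958698e+02]
```

Aligned with the box's lid face, about 66 mm off. I'll lower to z≈0.115 and push slowly.

>>> apply_moves([
  {"fingers":60,"delta_pos":[0,0,40],"angular":[0,0,0]},
  {"fingers":60,"delta_pos":[0,0,80],"angular":[0,0,0]},
  {"fingers":60,"delta_pos":[0,0,114],"angular":[0,0,0]},
  {"fingers":60,"delta_pos":[-30,0,114],"angular":[0,0,0]},
  {"fingers":60,"delta_pos":[-50,0,114],"angular":[0,0,0]},
  {"fingers":60,"delta_pos":[-60,0,114],"angular":[0,0,0]},
  {"fingers":60,"delta_pos":[-68,0,114],"angular":[0,0,0]},
  {"fingers":60,"delta_pos":[-76,0,114],"angular":[0,0,0]},
  {"fingers":60,"delta_pos":[-84,0,114],"angular":[0,0,0]},
  {"fingers":60,"delta_pos":[-92,0,114],"angular":[0,0,0]},
])

```text
clock: 3.95
tool_pos: [0.5042, 0.3321, 0.1159]
orientation: [180.0, 0.0, 167.2]
force: [-0.1, -0.4, 1.0]
opening: 0.0604
gripper_force: 0.2
```

```bash
python3 -c "
from h import *
cv2.imwrite('pics/s1.png',cv2.resize(ctrl.snapshot('scene')[120:320,200:440,::-1],None,fx=2.5,fy=2.5))"
```

```text
(no output)
```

View pics/s1.png

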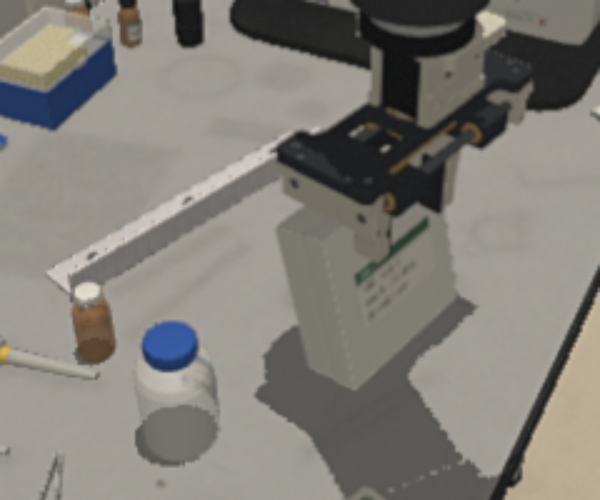

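The box tilts about its far edge, fingers on the lid face near (375,235), nothing else touched. I'll continue past the balance point and stop there.

>>> apply_moves([
  {"fingers":60,"delta_pos":[-8,0,0],"angular":[0,0,0]},
  {"fingers":60,"delta_pos":[-16,0,0],"angular":[0,0,0]},
  {"fingers":60,"delta_pos":[-24,0,0],"angular":[0,0,0]},
  {"fingers":60,"delta_pos":[-28,0,0],"angular":[0,0,0]},
  {"fingers":60,"delta_pos":[-28,0,0],"angular":[0,0,0]},
  {"fingers":60,"delta_pos":[-20,0,0],"angular":[0,0,0]},
  {"fingers":60,"delta_pos":[10,0,0],"angular":[0,0,0]},
  {"fingers":60,"delta_pos":[30,0,0],"angular":[0,0,0]},
  {"fingers":60,"delta_pos":[55,0,0],"angular":[0,0,0]},
  {"fingers":60,"delta_pos":[55,0,0],"angular":[0,0,0]},
])

```text
clock: 5.0
tool_pos: [0.4474, 0.3445, 0.1159]
orientation: [180.0, -0.0, 167.3]
force: [-0.3, 0.5, 0.1]
opening: 0.0598
gripper_force: 0.0
```

```bash
python3 -c "
from h import *
cv2.imwrite('pics/s2.png',cv2.resize(ctrl.snapshot('scene')[120:320,200:440,::-1],None,fx=2.5,fy=2.5,interpolation=cv2.INTER_CUBIC))
cv2.imwrite('pics/t2.png',cv2.resize(ctrl.snapshot('top')[120:290,200:420,::-1],None,fx=3.5,fy=3.5,interpolation=cv2.INTER_CUBIC))"
```

```text
(no output)
```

View pics/t2.png

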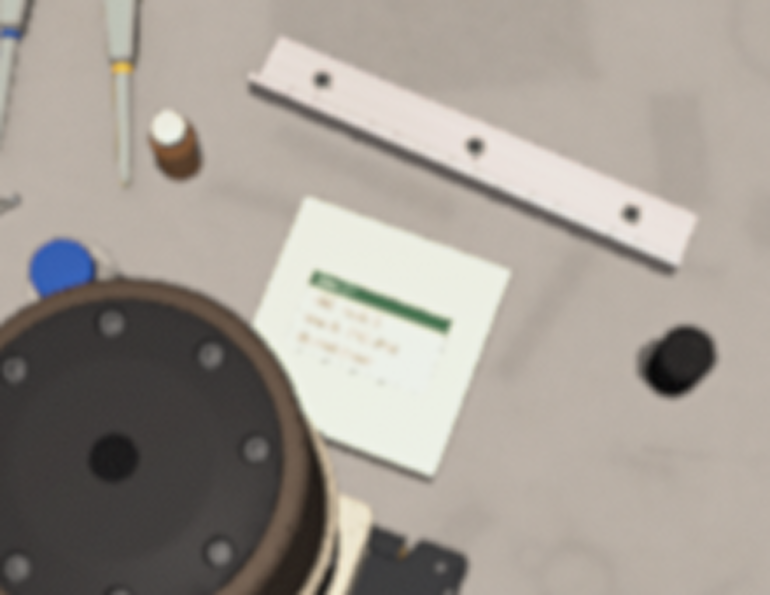

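The box is flat, lid up; lid corners at crop (307,197), (510,271), (432,477); bottles and case unmoved. Now its pose in the rail frame.

```bash
python3 - <<'E'
from h import *
np.set_printoptions(precision=4,suppress=True)
a=np.radians(-17.4);R=np.array([[np.cos(a),np.sin(a)],[-np.sin(a),np.cos(a)]]);m=np.array([.7209,.2753])
bl,br,fr=[onz("top",*T(*q),.049)[:2] for q in((307,197),(510,271),(432,477))]
c=(bl+fr)/2;print(bl,br,fr,"sides",np.linalg.norm(bl-br),np.linalg.norm(fr-br),"c",c,"rail frame",R@(c-m))
for d in(bl-br,):print("yaw",np.degrees(np.arctan2(-d[0],d[1])))
d=br-fr;print("yaw2",np.degrees(np.arctan2(d[1],d[0])))
print("corners in rail",[R@(q-m) for q in(bl,br,fr)])
rl,rr=[onz("top",*T(*q),.03)[:2] for q in((250,77),(676,264))];d=rl-rr;print("rail top yaw",np.degrees(np.arctan2(-d[0],d[1])),(rl+rr)/2)
# push start: fingers behind box, rail frame x=-.225, in line with box centre y
cr=R@(c-m);w=m+R.T@np.array([cr[0]-.067-.03,cr[1]]);print("start",w)
plan([.4474,.3445,.1159],-192.8,[(w[0],w[1],.1159,-197.4),(w[0],w[1],.018,-197.4)])
E
```

```text
[0.6829 0.3652] [0.6535 0.2361] [0.5229 0.266 ] sides 0.13241276654176998 0.13394153550123844 c [0.6029 0.3156] rail frame [-0.1246  0.0031]
yaw -12.840881718129273
yaw2 -12.904218774409774
corners in rail [array([-0.0631,  0.0744]), array([-0.0526, -0.0576]), array([-0.1861, -0.0681])]
rail top yaw -16.940939908866522 [0.7206 0.275 ]
start [0.5103 0.3446]
call
[-31, 7, 0] [0, 0, np.float64(2.3)]
[-61, 14, 0] [0, 0, np.float64(4.6)]
[-61, 14, 33] [0, 0, np.float64(4.6)]
[-61, 14, 65] [0, 0, np.float64(4.6)]
[-61, 14, 98] [0, 0, np.float64(4.6)]
```

>>> apply_moves([
  {"fingers":80,"delta_pos":[-31,7,0],"angular":[0,0,2.2]},
  {"fingers":80,"delta_pos":[-61,14,0],"angular":[0,0,4.4]},
  {"fingers":80,"delta_pos":[-61,14,33],"angular":[0,0,4.4]},
  {"fingers":80,"delta_pos":[-61,14,65],"angular":[0,0,4.4]},
  {"fingers":80,"delta_pos":[-61,14,96],"angular":[0,0,4.4]},
  {"fingers":80,"delta_pos":[-61,14,96],"angular":[0,0,4.4]},
])

```text
clock: 5.7
tool_pos: [0.511, 0.3417, 0.0152]
orientation: [-179.6, -0.2, 162.7]
force: [-0.1, -1.3, -0.6]
opening: 0.0798
gripper_force: 0.0
```

>>> apply_moves([
  {"fingers":80,"delta_pos":[-8,0,0],"angular":[0,0,0]},
  {"fingers":80,"delta_pos":[-14,0,0],"angular":[0,0,0]},
  {"fingers":80,"delta_pos":[-20,0,0],"angular":[0,0,0]},
  {"fingers":80,"delta_pos":[-26,0,0],"angular":[0,0,0]},
  {"fingers":80,"delta_pos":[-32,0,0],"angular":[0,0,0]},
  {"fingers":80,"delta_pos":[-38,0,0],"angular":[0,0,0]},
  {"fingers":80,"delta_pos":[-44,0,0],"angular":[0,0,0]},
  {"fingers":80,"delta_pos":[-50,0,0],"angular":[0,0,0]},
  {"fingers":80,"delta_pos":[-56,0,0],"angular":[0,0,0]},
  {"fingers":80,"delta_pos":[-62,0,0],"angular":[0,0,0]},
])

```text
clock: 6.7
tool_pos: [0.5724, 0.3259, 0.0194]
orientation: [-180.0, -0.0, 162.8]
force: [-2.9, 0.4, 2.1]
opening: 0.0799
gripper_force: 1.3
```

```bash
python3 -c "
from h import *
cv2.imwrite('pics/s3.png',cv2.resize(ctrl.snapshot('scene')[120:320,200:440,::-1],None,fx=2.5,fy=2.5,interpolation=cv2.INTER_CUBIC))"
```

```text
(no output)
```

View pics/s3.png

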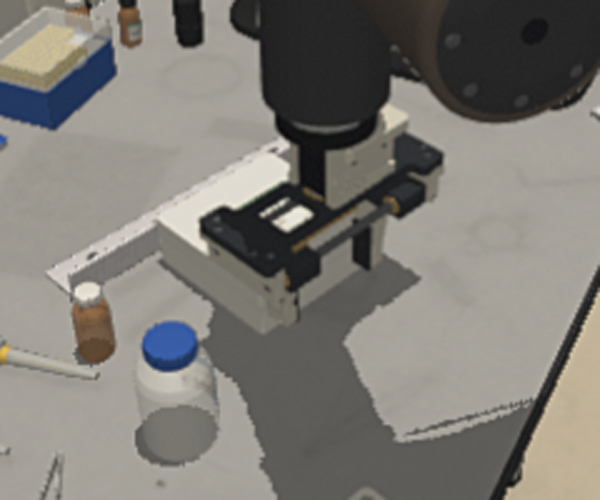

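The box is square to the fingers and about 13 mm short of the rail, between the brown bottle and the case. I'll close in slowly.

>>> apply_moves([
  {"fingers":80,"delta_pos":[-4,0,0],"angular":[0,0,0]},
  {"fingers":80,"delta_pos":[-7,0,0],"angular":[0,0,0]},
  {"fingers":80,"delta_pos":[-9,0,0],"angular":[0,0,0]},
  {"fingers":80,"delta_pos":[-11,0,0],"angular":[0,0,0]},
  {"fingers":80,"delta_pos":[-11,0,0],"angular":[0,0,0]},
])

```text
clock: 7.25
tool_pos: [0.5819, 0.3227, 0.0194]
orientation: [-180.0, -0.1, 162.8]
force: [-4.1, 1.1, 0.9]
opening: 0.0803
gripper_force: 2.1
```

>>> apply_moves([
  {"fingers":80,"delta_pos":[-1,0,0],"angular":[0,0,0]},
  {"fingers":80,"delta_pos":[-2,0,0],"angular":[0,0,0]},
  {"fingers":80,"delta_pos":[-2,0,0],"angular":[0,0,0]},
])

```text
clock: 7.55
tool_pos: [0.582, 0.3225, 0.0194]
orientation: [-179.9, -0.2, 162.9]
force: [-13.2, 5.0, 5.7]
opening: 0.0801
gripper_force: 6.9
```

Contact with the rail (13 N). To take out any small yaw error from my rail estimate, I'll back off, shut the fingers and press once at mid-side, so that the box can settle flush by itself.

>>> apply_moves([
  {"fingers":80,"delta_pos":[5,0,0],"angular":[0,0,0]},
  {"fingers":80,"delta_pos":[15,0,0],"angular":[0,0,0]},
  {"fingers":0,"delta_pos":[20,0,0],"angular":[0,0,0]},
  {"fingers":0,"delta_pos":[20,0,0],"angular":[0,0,0]},
  {"fingers":0,"delta_pos":[20,0,0],"angular":[0,0,0]},
  {"fingers":0,"delta_pos":[20,0,0],"angular":[0,0,0]},
  {"fingers":0,"delta_pos":[20,0,0],"angular":[0,0,0]},
  {"fingers":0,"delta_pos":[20,0,0],"angular":[0,0,0]},
  {"fingers":0,"delta_pos":[10,0,0],"angular":[0,0,0]},
  {"fingers":0,"delta_pos":[5,0,0],"angular":[0,0,0]},
])

```text
clock: 8.55
tool_pos: [0.5807, 0.3236, 0.0196]
orientation: [180.0, 0.0, 162.8]
force: [0.1, -0.0, -0.8]
opening: 0.0218
gripper_force: 0.0
```

>>> apply_moves([
  {"fingers":0,"delta_pos":[-3,0,0],"angular":[0,0,0]},
  {"fingers":0,"delta_pos":[-5,0,0],"angular":[0,0,0]},
  {"fingers":0,"delta_pos":[-6,0,0],"angular":[0,0,0]},
  {"fingers":0,"delta_pos":[-6,0,0],"angular":[0,0,0]},
])

```text
clock: 8.95
tool_pos: [0.5837, 0.3266, 0.0197]
orientation: [179.7, -0.1, 162.9]
force: [-15.9, 18.5, 2.2]
opening: 0.0006
gripper_force: 10.1
```

Seated with ~20 N. Now retract, raise clear and look.

>>> apply_moves([
  {"fingers":0,"delta_pos":[3,0,0],"angular":[0,0,0]},
  {"fingers":0,"delta_pos":[8,0,0],"angular":[0,0,0]},
  {"fingers":0,"delta_pos":[40,0,0],"angular":[0,0,0]},
  {"fingers":0,"delta_pos":[75,0,0],"angular":[0,0,0]},
  {"fingers":0,"delta_pos":[90,0,-45],"angular":[0,0,0]},
  {"fingers":0,"delta_pos":[110,0,-90],"angular":[0,0,0]},
  {"fingers":0,"delta_pos":[140,20,-120],"angular":[0,0,0]},
  {"fingers":0,"delta_pos":[160,20,-120],"angular":[0,0,0]},
  {"fingers":0,"delta_pos":[160,20,-120],"angular":[0,0,0]},
])

```text
clock: 9.85
tool_pos: [0.4372, 0.3892, 0.141]
orientation: [179.9, 0.0, 162.9]
force: [0.4, -0.2, -0.1]
opening: 0.0
gripper_force: 0.0
```

```bash
python3 -c "
from h import *
s=cv2.resize(ctrl.snapshot('scene')[160:300,205:400,::-1],(800,574),interpolation=cv2.INTER_CUBIC)
t=cv2.resize(ctrl.snapshot('top')[120:290,200:420,::-1],None,fx=3.5,fy=3.5,interpolation=cv2.INTER_CUBIC)
cv2.imwrite('pics/s4.png',s);cv2.imwrite('pics/t4.png',t)"
```

```text
(no output)
```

View pics/t4.png

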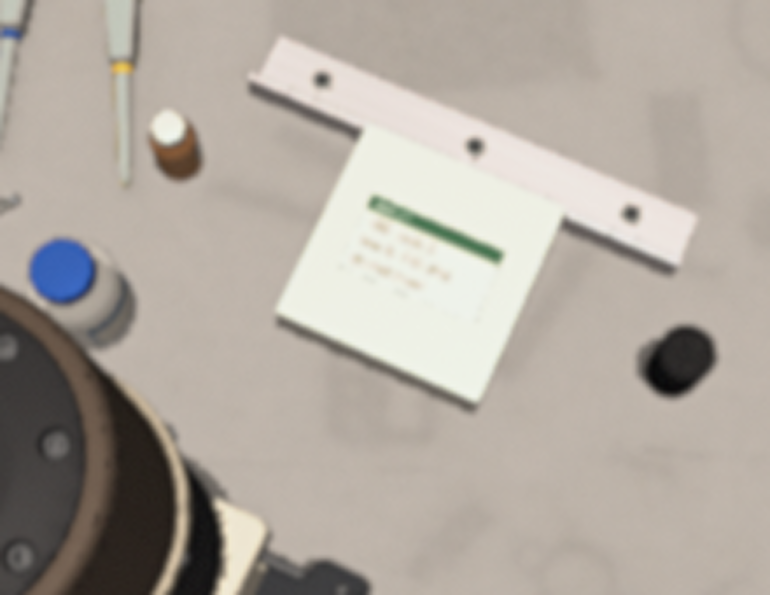

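Box against the rail, lid up, lid corners at crop (368,124), (566,207), (477,406), (277,316), well within the rail's ends; others unmoved. Numeric check, and a last zoom on the contact line from both views.

```bash
python3 - <<'E'
from h import *
np.set_printoptions(precision=4,suppress=True)
a=np.radians(-17.2);R=np.array([[np.cos(a),np.sin(a)],[-np.sin(a),np.cos(a)]]);m=np.array([.7207,.2752])
q=[onz("top",*T(*p),.049)[:2] for p in((368,124),(566,207),(477,406),(277,316))]
print([R@(p-m) for p in q],R@(sum(q)/4-m))
for d in(q[0]-q[1],q[3]-q[2]):print(np.degrees(np.arctan2(-d[0],d[1])))
for d in(q[0]-q[3],q[1]-q[2]):print(np.degrees(np.arctan2(d[1],d[0])))
t=cv2.resize(ctrl.snapshot('top')[135:195,265:405,::-1],(700,300),interpolation=cv2.INTER_CUBIC)
s=cv2.resize(ctrl.snapshot('scene')[165:225,215:355,::-1],(700,300),interpolation=cv2.INTER_CUBIC)
cv2.imwrite('pics/z5.png',np.vstack([t,s]))
E
```

```text
[array([-0.0038,  0.0614]), array([-0.001 , -0.0717]), array([-0.1366, -0.0736]), array([-0.1379,  0.058 ])] [-0.0698 -0.0065]
-15.964966493751808
-16.65592953712658
-15.752491030858616
-16.36439561137117
```

View pics/z5.png

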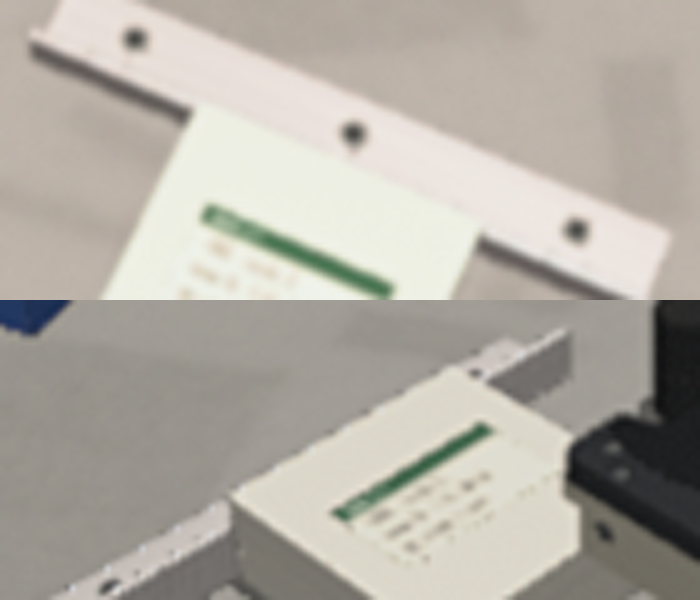

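The contact line looks closed in both views, but corner picks suggest up to 1° yaw difference. I'll fit the edges at sub-pixel level without viewing.

```bash
cat > fit.py <<'E'
from h import *
np.set_printoptions(precision=4,suppress=True)
g=np.mean([ctrl.snapshot('top')[:,:,1].astype(float) for _ in range(4)],0)
def edge(cols,p,q,z,w=5):
    """bright above, dark below; expected line p-q (full px)"""
    P=[]
    for c in cols:
        r=p[1]+(q[1]-p[1])*(c-p[0])/(q[0]-p[0]);k=np.arange(int(r)-w,int(r)+w)
        d=np.clip(g[k,c]-g[k+1,c],0,None);i=int(np.argmax(d));s=slice(max(i-1,0),i+2)
        P.append((c,(d[s]*(k[s]+.5)).sum()/d[s].sum()))
    W=np.array([onz("top",*u,z)[:2] for u in P])
    for _ in range(3):
        f=np.polyfit(W[:,1],W[:,0],1);e=W[:,0]-np.polyval(f,W[:,1]);W=W[abs(e)<2.5*e.std()+1e-5]
    return -np.degrees(np.arctan(f[0])),f,e.std(),len(W)
A,B=T(250,77),T(676,264)
rail=edge([*range(275,301),*range(365,391)],A,B,.03)
rl=edge(range(275,301),A,B,.03);rr=edge(range(365,391),A,B,.03)
near=edge(range(282,334),T(277,316),T(477,406),.049)
far=edge(range(309,357),T(368,124),T(566,207),.049,3)
for n,v in dict(rail=rail,left=rl,right=rr,near=near,far=far).items():print(n,v)
# distance near edge from rail line at box ends (normal)
c=np.cos(np.radians(rail[0]))
for y in(.25,.31,.36):print(y,(np.polyval(rail[1],y)-np.polyval(near[1],y))*c)
E
python3 fit.py
```

```text
** On entry to DLASCL parameter number  4 had an illegal value
 ** On entry to DLASCL parameter number  4 had an illegal value
 ** On entry to DLASCL parameter number  4 had an illegal value
 ** On entry to DLASCL parameter number  4 had an illegal value
 ** On entry to DLASCL parameter number  5 had an illegal value
 ** On entry to DLASCL parameter number  4 had an illegal valuefit.py:10: RuntimeWarning: invalid value encountered in scalar divide
  P.append((c,(d[s]*(k[s]+.5)).sum()/d[s].sum()))
Traceback (most recent call last):
  File "fit.py", line 19, in <module>
    far=edge(range(309,357),T(368,124),T(566,207),.049,3)
  File "fit.py", line 13, in edge
    f=np.polyfit(W[:,1],W[:,0],1);e=W[:,0]-np.polyval(f,W[:,1]);W=W[abs(e)<2.5*e.std()+1e-5]
numpy.linalg.LinAlgError: SVD did not converge in Linear Least Squares
```

```bash
sed -i '/^far=/d; s/,far=far//' fit.py; python3 fit.py
```

```text
rail (np.float64(-16.755337162627953), array([0.3011, 0.636 ]), np.float64(0.0002596042089501557), 52)
left (np.float64(-16.856521251236895), array([0.303 , 0.6353]), np.float64(0.00026755685824388244), 26)
right (np.float64(-16.80906379155556), array([0.3021, 0.6359]), np.float64(0.00024837374221711137), 26)
near (np.float64(-16.57816773934864), array([0.2977, 0.4968]), np.float64(0.00021134466758102833), 52)
0.25 0.13409625485770665
0.31 0.13428983271557207
0.36 0.1344511475971265
```

The sub-pixel fit gives a box yaw of −16.6° and a rail yaw of −16.8°. The near side is 134.1–134.5 mm from the rail face against a 134 mm box, so it's flush within measuring error.

```bash
python3 -c "
from plant import ctrl
print(ctrl.get_obs()['clock'],ctrl.close_job())"
```

```text
the job is handed in; nothing more can be done
10.45 None
```

The box was tipped over where it stood, lies lid up and was pushed flush to the rail (within about 0.5 mm) and inside its ends; the bottles and case look unmoved, and I handed the job in at 10.45 s with the robot clear.

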